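# Seat a vacuum receiver cover with four bar nuts in cross order

## Robot

A 6-joint arm with a two-finger parallel gripper is mounted at the origin on the work surface. World frame = base frame: x ahead of the robot, y to its left, z up, the work surface at z = 0. Lengths are in m, angles in rad, forces in N, time in s.
With the tool pointing down it reaches from about 0.375 to 0.9 m from the base axis. Payload 3.1 kg.
Tool frame: the origin (TCP) lies between the finger pads; the fingertips stand 22 mm ahead of it and the grasp point (between the pads) lies 3 mm ahead of it; z points along the fingers, y is the line along which they close (so a half turn about z gives the same grasp; the last joint's range is limited). The gripper opens to 87 mm and grips with 3 to 60 N. Pads are 19 mm wide; open, the fingers measure 117 mm over their backs; the gripper's body (75 mm by 190 mm) begins 51 mm behind the grasp point.
Start: joints at [-0.178, 0.527, 1.433, -0, 1.181, -0.178], TCP at [0.625, 0, 0.245] pointing down, gripper open.
Joint ranges: [-3.08, 3.08], [-0.75, 2.2], [0.22, 2.44], [-1.43, 4.57], [0, 2.65], [-2.85, 2.85]. Speed limits (rad/s): [2.79, 2.79, 3.14, 3.14, 3.14, 3.14].

## Interface

Orientations are given as a unit quaternion [x, y, z, w].
In Python, from rig import robot gives the robot as it stands.
- The arm moves only by the tool move_arm, never from a script. Its argument "series" is text: rows parted by semicolons, each of 6 numbers parted by spaces: the shift along the tool's x, y, z in mm, then the turn, a rotation vector about the tool's x, y, z in degrees. In form: dx dy dz ax ay az; .... A call has 1 to 8 rows; each row is the pose to reach, as a shift and turn from the pose commanded when the call began, along the tool's axes at that moment; what a row does not reach only later rows make up. A row lasts 1/12 s, in which the tool goes at most 41.7 mm and 7.16 degrees, less where a joint would pass 70% of its speed; a pose out of reach is approached as far as the arm can. A call with a gripper value outside its range is refused whole. "jaw" is the opening, from 0 (shut) to 1 (fully open), set as the call begins (left out, the last holds). The fingers move at their own pace and stop on an object; "newtons" is the grip in N (left out, the last holds). Time passes only in rows, so rows that repeat a pose let the fingers close. It gives the time, the measured TCP pose, the force, the opening and the grip force at its end, in the units of the state.
- robot.get_obs(): the state, without advancing time (a new reading comes with each control period).
- robot.camera(name): name is "scene" or "side" or "wrist"; returns a dict with "img" (420x560x3 uint8, red, green, blue), "mtx" (3x3 intrinsics, pixels), "distortion" ([k1, k2, p1, p2, k3] as OpenCV has them; the pictures are not rectified), "world_to_cam" (4x4, takes a point from world to camera coordinates). Camera axes: x right, y down, z forward; pixel columns grow to the right and rows downward; lengths in m; the calibration is good to about 2 mm. A picture is of the moment at which its call begins. There is no depth.
- robot.hand_in(): hands the job in; it is judged then, once.
Trained networks look in a picture, given as the dict that the camera call returned (one of the last four; its "shot" number tells which), for a name from the list of things; names that differ only in an ending like _2 or _b are one class to them, and where a whole thing is asked for, a point or a joint stands for the part that bears it (a point fixed in the world has none). Each returns a list of dicts, best first, with "p" (0 to 1); they miss things now and then, are a little off and sometimes report something else, mostly with a low value. They report only what shows in the picture. A call takes as long as a camera call.
- robot.search_frame(picture, thing): "xyz" ([x, y, z] in m, in world coordinates, good to about 4 mm: the middle of the surface that is visible of it).
- robot.tip_of(picture, thing): "xyz" ([x, y, z] in m, in world coordinates, good to about 4 mm: a listed point, or the origin of a listed thing).
The state is a dict: "time": time; "q": joint angles; "joint_velocities": joint speeds; "joint_torque": joint torques, N m; "position": TCP position; "tool_rot": TCP orientation; "ft_force": force on the tool from outside, world axes, zero at the start; "moment": the same for the moment, N m; "grip_width": finger opening in m; "grip_force": force on a finger pad.
Only numpy, scipy, OpenCV 4.12 (cv2) and the standard library are available. Lean on these libraries where they do the work, as an engineer would, in place of code of your own. Each camera call takes 0.05 s, during which the arm holds its last target. There are 200 camera calls.

## Task

The gasketed cover of the vacuum receiver is on, but its four bar nuts are still loose. Tighten them clockwise, about half a turn each, in cross order (after the first nut the one diagonally opposite, then the other two), each only until it comes up firm and without overtightening any, so that the cover seats evenly; then let go. Leave everything else on the bench alone.

Things in the scene. Friction and masses are not known exactly. Their poses are not given: they have to be found in the camera images.
- receiver: vacuum receiver, a square grey cast box 176 x 176 mm and 80 mm high, fixed to the bench, with a pressure gauge on its +y side and a brass ball valve on its +x side, both lower than the cover. Origin: centre of its underside, z up
- cover: grey cast cover plate on the receiver, 176 x 176 x 14 mm, a low round boss (48 mm across, 6 mm high) in its middle. Located by a spigot. Origin: centre of its underside, z up, x and y along its edges. It rests on a springy gasket; tightening brings it down about 2.5 mm (2.2 to 2.9) onto four hidden steel stops, one below each nut. Nuts 54 mm from its centre in x and in y, 108 mm apart
- nut_a: dark steel bar nut at the cover's -x +y corner, diagonal to nut_c. All four are alike: origin on the upright axis at the underside, 0.1 to 1.8 mm above the cover's top at the start; z up, x along the bar. Hub 25 mm across (32 mm flange at its foot) up to 14 mm above the origin; on it a straight bar 66 mm long, 10 mm thick, flat upright sides, from 14 to 38 mm above the origin
- nut_b: bar nut at the cover's +x +y corner, diagonal to nut_d. For every nut: pinch the bar across its thickness from above, or push its ends round. Clockwise seen from above tightens; coarse thread, the nut sinks 8 mm per full turn and stays where it is left. At the start all are loose, the bars at any yaw, which tells nothing of how far a nut has to go
- nut_c: bar nut at the cover's +x -y corner, diagonal to nut_a. For every nut: it runs at 0.14 to 0.2 Nm (5 to 7 N at the bar's end, 28 mm from the axis) for about half a turn, between 105 and 210 degrees and different for each, until the cover has landed on the stop below it; from there the torque climbs by about 0.01 Nm per degree or faster
- nut_d: bar nut at the cover's -x -y corner, diagonal to nut_b. For every nut: well tightened at 0.3 to 0.4 Nm (11 to 14 N at the bar's end; some 30 N of clamp between nut and cover); still loose below 0.22 Nm (10 N of clamp), overtightened above 0.55 Nm (20 N at the bar's end; 65 N of clamp), only 30 to 45 degrees past the landing
- wrench: open-ended wrench lying beside the receiver, 170 mm long; not needed, leave it
- screwdriver: screwdriver lying beside the receiver, 190 mm long; leave it
- spare_gasket: spare gasket, a flat black square frame 105 mm wide and 5 mm thick, between the receiver and the robot; leave it
- suction_tool: suction gripper tool standing on the bench, 60 mm high; leave it
- oiler: small white bottle, 95 mm high; leave it
- gear: steel gear, 70 mm across, 26 mm high; leave it
- parts_tray: grey tray of spare studs and washers, 150 x 110 x 35 mm; leave it
- fitting: brass elbow fitting, 32 mm high; leave it

How it is judged:
On the way, in this order (a step that is already met when the one before it is completed fails the run):
1. a first nut is tightened firm (over 10 N of clamp) while the other three are still loose (((contact force between nut_a and cover above 10 N and contact force between each of nut_b, nut_c, nut_d and cover below 10 N) or (contact force between nut_b and cover above 10 N and contact force between each of nut_a, nut_c, nut_d and cover below 10 N) or (contact force between nut_c and cover above 10 N and contact force between each of nut_a, nut_b, nut_d and cover below 10 N) or (contact force between nut_d and cover above 10 N and contact force between each of nut_a, nut_b, nut_c and cover below 10 N))), for 0.1 s.
2. the nut diagonally opposite is firm as well, the other two still loose (((contact force between each of nut_a, nut_c and cover above 10 N and contact force between each of nut_b, nut_d and cover below 10 N) or (contact force between each of nut_b, nut_d and cover above 10 N and contact force between each of nut_a, nut_c and cover below 10 N))), for 0.1 s.
At the end, for the whole second after the job is handed in: all four nuts hold the cover with 10 to 65 N of clamp each, the cover lies level within 0.006 rad, down on its stops (at least 1.5 mm lower than at the start), at rest (contact force between nut_a and cover between 10 and 65 N and contact force between nut_b and cover between 10 and 65 N and contact force between nut_c and cover between 10 and 65 N and contact force between nut_d and cover between 10 and 65 N and angle between cover's own z axis and vertical below 0.006 rad and z of cover in the frame of receiver below 0.0875 m and linear speed of cover below 0.01 m/s); the robot touches nothing.
It fails at once if a nut is overtightened (more than 65 N of clamp) (contact force between any of nut_a, nut_b, nut_c, nut_d and cover above 65 N).
It fails at once if two neighbouring nuts are firm while the other two are still loose (not in cross order) ((contact force between each of nut_a, nut_b and cover above 10 N and contact force between each of nut_c, nut_d and cover below 4 N) or (contact force between each of nut_b, nut_c and cover above 10 N and contact force between each of nut_a, nut_d and cover below 4 N) or (contact force between each of nut_c, nut_d and cover above 10 N and contact force between each of nut_a, nut_b and cover below 4 N) or (contact force between each of nut_d, nut_a and cover above 10 N and contact force between each of nut_b, nut_c and cover below 4 N)).
It fails at once if something else on the bench is moved more than 30 mm (distance of any of wrench, screwdriver, spare_gasket, suction_tool, oiler, gear, parts_tray, fitting from where it was at the start of the episode above 0.03 m).
It also fails if it takes over 72 s, if anything falls off the work surface, if the arm or the gripper's body presses on something with over 40 N, if the wrist force passes 120 N, or if a joint passes its speed limit or range.

## Working session

There is one attempt and no reset: what is moved stays moved. The work goes in short steps, Python scripts to look and compute and a tool call to move; the robot and the scene stay as the last step left them, time stands still between calls to the robot, and variables do not carry over. Pictures are saved under pics/ and viewed, at most 10 in all, crops included, and the job is handed in when it is done.

Besides the shell and the picture viewer there is one more tool, called in YAML: its name, and indented under it one key for each argument. move_arm: Moves the arm, as the interface text tells. Its arguments: {"type":"object","properties":{"series":{"type":"string"},"jaw":{"type":"number"},"newtons":{"type":"number"}},"required":["series"]}

```bash
mkdir -p pics; ls; python3 - <<'E'
from rig import robot
import cv2,numpy as np
o=robot.get_obs();print(o)
for n in ["scene","wrist"]:
    c=robot.camera(n);cv2.imwrite(f"pics/{n}0.png",c["img"][:,:,::-1])
    for t in ["nut_a","cover","receiver"]:
        for d in robot.tip_of(c,t)[:5]: print(n,t,np.round(d["xyz"],4),round(d["p"],2))
E
```

```text
pics
{'time': 0.0, 'q': array([-1.78462891e-01,  5.28447178e-01,  1.43390816e+00, -2.17168664e-05,
        1.18137508e+00, -1.78494023e-01]), 'joint_velocities': array([ 0.0007266 ,  0.00084036, -0.00141897,  0.00032736, -0.00154215,
        0.00183762]), 'joint_torque': array([-5.45745443e-04, -4.40045428e+01, -1.76593530e+01,  6.32597599e-02,
        5.83207863e-02, -1.53719384e-04]), 'position': array([6.24315569e-01, 1.70328559e-04, 2.43581378e-01]), 'tool_rot': array([ 7.07092448e-01,  7.07120307e-01, -6.17873582e-04, -8.72261673e-04]), 'ft_force': array([0.78584192, 0.13644544, 0.1558059 ]), 'moment': array([0.02640305, 0.00993478, 0.0155654 ]), 'grip_force': 0.0, 'grip_width': 0.08707006171601961}
scene nut_a [0.4922 0.0277 0.1011] 0.67
scene nut_a [0.5948 0.0489 0.1026] 0.66
scene nut_a [0.4648 0.1299 0.1068] 0.56
scene nut_a [0.574  0.1561 0.1012] 0.48
scene cover [0.5287 0.0862 0.09  ] 0.97
scene receiver [0.5299 0.0904 0.0015] 0.61
wrist nut_a [0.5996 0.0468 0.1011] 0.96
wrist nut_a [0.5703 0.152  0.1034] 0.82
wrist nut_a [0.4899 0.0233 0.1041] 0.8
wrist nut_a [0.4669 0.1327 0.1021] 0.75
wrist cover [0.5295 0.0885 0.0927] 0.76
wrist receiver [ 5.336e-01  9.090e-02 -2.000e-04] 0.75
```

View pics/scene0.png

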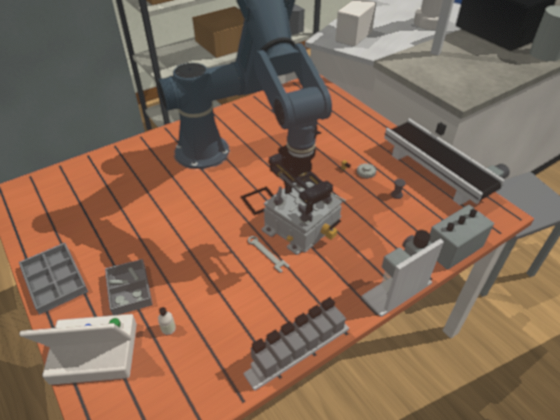

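View pics/wrist0.png

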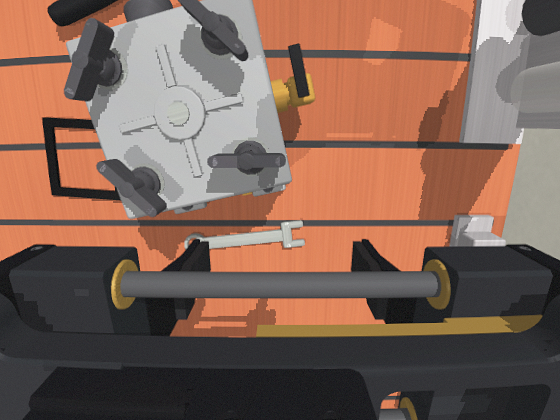

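```bash
cat > h.py <<'E'
import numpy as np,cv2
from scipy.spatial.transform import Rotation as R
def ray(c,uv,z):
    p=cv2.undistortPoints(np.array([[uv]],float),c["mtx"],np.array(c["distortion"]))[0,0]
    T=np.array(c["world_to_cam"]);Rm=T[:3,:3];o=-Rm.T@T[:3,3];d=Rm.T@np.r_[p,1]
    return o+d*(z-o[2])/d[2]
def proj(c,P):
    T=np.array(c["world_to_cam"])
    return cv2.projectPoints(np.array(P,float).reshape(-1,3),cv2.Rodrigues(T[:3,:3])[0],T[:3,3],c["mtx"],np.array(c["distortion"]))[0][:,0]
E
python3 - <<'E'
from rig import robot
from h import *
c=robot.camera("wrist");T=np.array(c["world_to_cam"]);print(-T[:3,:3].T@T[:3,3],T[2,:3])
im=c["img"][0:220,40:310,::-1];im=cv2.resize(im,None,fx=2.7,fy=2.7,interpolation=cv2.INTER_CUBIC)
im=cv2.convertScaleAbs(im,alpha=1.5,beta=20);cv2.imwrite("pics/crop1.png",im)
E
```

```text
[0.62422813 0.07474003 0.38378531] [-1.50105854e-04 -2.73418249e-01 -9.61895233e-01]
```

View pics/crop1.png

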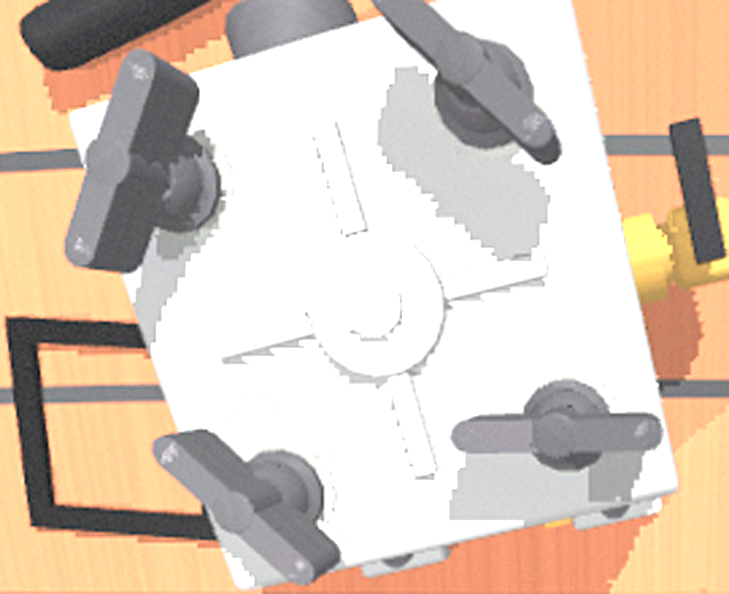

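The picture shows the four bars: centres in the crop at a (108,162), b (467,57), c (560,434), d (236,508), with yaws readable from their ends.

```bash
python3 - <<'E'
from rig import robot
from h import *
c=robot.camera("wrist")
N={'a':[(142,65),(82,250),(108,162)],'b':[(395,-8),(540,125),(467,57)],'c':[(465,435),(648,432),(560,434)],'d':[(172,448),(300,567),(236,508)]}
for z in (.1415,):
  P={}
  for k,v in N.items():
    w=[ray(c,(u/2.7+40,y/2.7),z)[:2] for u,y in v]
    e=w[1]-w[0];P[k]=w[2]
    print(k,np.round(w[2],4),"mid",np.round((w[0]+w[1])/2,4),"yaw",np.degrees(np.arctan2(e[1],e[0])).round(1),np.linalg.norm(e).round(4))
  ce=sum(P.values())/4;print(ce)
  print([np.linalg.norm(P[i]-P[j]).round(4) for i,j in("ab","bc","cd","da")])
  yaw=np.mean([np.degrees(np.arctan2(*(P[j]-P[i])[::-1]))-o for i,j,o in(("d","c",0),("a","b",0),("d","a",90),("c","b",90))]);print(yaw)
  for k,s in dict(a=(-1,1),b=(1,1),c=(1,-1),d=(-1,-1)).items():
    print(k,np.round(ce+R.from_euler('z',yaw,degrees=True).as_matrix()[:2,:2]@(.054*np.array(s)),4))
E
```

```text
a [0.4663 0.1293] mid [0.4672 0.1299] yaw -117.5 0.0559
b [0.5737 0.1537] mid [0.5741 0.1533] yaw -41.7 0.0523
c [0.5969 0.0488] mid [0.5957 0.0489] yaw 0.7 0.0566
d [0.4919 0.0259] mid [0.4921 0.0258] yaw -46.7 0.0537
[0.53218807 0.08942593]
[np.float64(0.1102), np.float64(0.1075), np.float64(0.1075), np.float64(0.1065)]
12.847464744722496
a [0.4675 0.1301]
b [0.5728 0.1541]
c [0.5968 0.0488]
d [0.4915 0.0248]
```

move_arm:
  series: "12 -7 15 0 0 -7; 24 -14 30 0 0 -14; 36 -21 45 0 0 -21; 48.8 -28.2 60 0 0 -28; 48.8 -28.2 60 0 0 -35; 48.8 -28.2 60 0 0 -42; 48.8 -28.2 60 0 0 -49; 48.8 -28.2 60 0 0 -56"
  jaw: 0.35
  newtons: 40

```text
time: 1.17
position: [0.5968, 0.049, 0.1845]
tool_rot: [0.289, 0.957, -0.0, -0.0]
ft_force: [-0.9, -0.1, 0.4]
grip_width: 0.0415
grip_force: 0.0
```

move_arm:
  series: "0 0 0 0 0 -7; 0 0 0 0 0 -14; 0 0 0 0 0 -21; 0 0 0 0 0 -28; 0 0 0 0 0 -34.7; 0 0 0 0 0 -34.7; 0 0 0 0 0 -34.7"

```text
time: 1.75
position: [0.5969, 0.0489, 0.1846]
tool_rot: [-0.005, 1.0, 0.0, 0.0]
ft_force: [-0.3, 0.5, 0.4]
grip_width: 0.0304
grip_force: 0.0
```

```bash
cat >> h.py <<'E'
N=dict(a=(.4675,.1301),b=(.5728,.1541),c=(.5968,.0488),d=(.4915,.0248))
def st(o,k):
    M=R.from_quat(o["tool_rot"]).as_matrix();p=o["position"]
    print("t",round(o["time"],2),"tcp",np.round(p*1e3,1),"phi",np.degrees(np.arctan2(M[1,0],M[0,0])).round(1),"tilt",np.round(M[:2,2],4),"q",np.degrees(o["q"]).round(1))
    d=np.array([*N[k],p[2]])-p;print("to",k,"tool xyz mm",np.round(M.T@d*1e3,1),"w",o["grip_width"].round(4),"F",np.round(o["ft_force"],1),"M",np.round(o["moment"],3))
E
python3 - <<'E'
from rig import robot
from h import *
o=robot.get_obs();st(o,'c')
c=robot.camera("wrist");im=c["img"].copy()
cv2.imwrite("pics/w2.png",im[:,:,::-1])
for d in robot.tip_of(c,"nut_c")[:4]: print(np.round(d["xyz"],4),round(d["p"],2))
E
```

```text
t 1.75 tcp [596.9  48.9 184.6] phi -179.5 tilt [0.0002 0.    ] q [ -6.   32.4  89.3   0.   58.3 -96.5]Traceback (most recent call last):
  File "<stdin>", line 3, in <module>
  File "h.py", line 14, in st
    d=np.array([*N[k],p[2]])-p;print("to",k,"tool xyz mm",np.round(M.T@d*1e3,1),"w",o["grip_width"].round(4),"F",np.round(o["ft_force"],1),"M",np.round(o["moment"],3))
                                                                                    ^^^^^^^^^^^^^^^^^^^^^
AttributeError: 'float' object has no attribute 'round'
```

```bash
sed -i 's/o\["grip_width"\].round(4)/round(o["grip_width"],4)/' h.py
cat > look.py <<'E'
import sys
from rig import robot
from h import *
k,yaw,z,f=sys.argv[1],np.radians(float(sys.argv[2])),float(sys.argv[3]),sys.argv[4]
st(robot.get_obs(),k)
c=robot.camera("wrist");im=c["img"][:,:,::-1].copy()
u=np.array([np.cos(yaw),np.sin(yaw)]);v=np.array([-u[1],u[0]])
P=[[*(np.array(N[k])+sx*.033*u+sy*.005*v),z] for sx,sy in((-1,-1),(1,-1),(1,1),(-1,1))]
cv2.polylines(im,[np.int32(np.round(proj(c,P)))],True,(0,255,0),1)
cv2.imwrite(f"pics/{f}.png",im)
E
python3 look.py c 0.7 .1415 w2
```

```text
t 1.75 tcp [596.9  48.9 184.6] phi -179.5 tilt [0.0002 0.    ] q [ -6.   32.4  89.3   0.   58.3 -96.5]
to c tool xyz mm [ 0.1 -0.1 -0. ] w 0.0304 F [-0.3  0.5  0.4] M [ 0.116 -0.087  0.035]
```

View pics/w2.png

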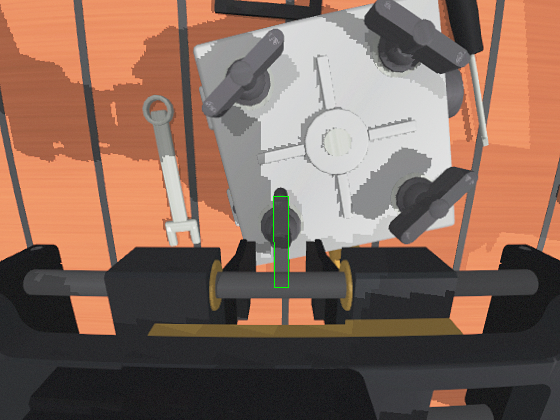

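```bash
python3 - <<'E'
from rig import robot
from h import *
im=cv2.imread("pics/w2.png");im=im[0:250,190:490];im=cv2.resize(im,None,fx=2.4,fy=2.4,interpolation=cv2.INTER_CUBIC)
cv2.imwrite("pics/crop2.png",cv2.convertScaleAbs(im,alpha=1.6,beta=20))
E
```

```text
(no output)
```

View pics/crop2.png

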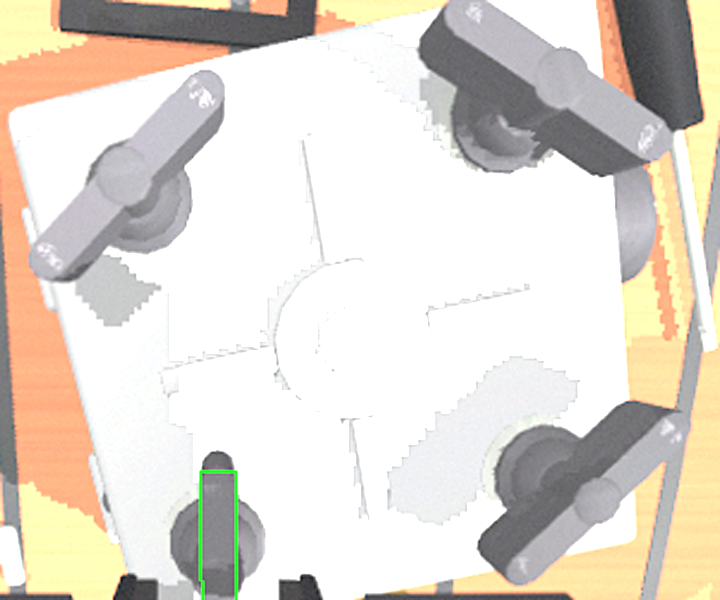

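The bar of c lies inside the drawn outline (crop 202–238, far end at row 470): the estimate of c is good.

```bash
python3 - <<'E'
from rig import robot
from h import *
c=robot.camera("wrist")
Q={'a':[(473,12),(650,138),(561,78)],'b':[(671,430),(520,567),(597,500)],'d':[(205,92),(47,257),(124,176)]}
for k,v in Q.items():
    w=[ray(c,(u/2.4+190,y/2.4),.1415)[:2] for u,y in v];e=w[1]-w[0]
    print(k,np.round(w[2],4),"mid",np.round((w[0]+w[1])/2,4),"yaw",np.degrees(np.arctan2(e[1],e[0])).round(1),np.linalg.norm(e).round(4))
E
```

```text
a [0.4661 0.13  ] mid [0.4656 0.1307] yaw 60.8 0.0534
b [0.571  0.1538] mid [0.571 0.153] yaw -43.0 0.0544
d [0.4901 0.025 ] mid [0.4901 0.025 ] yaw -46.2 0.0546
```

move_arm:
  series: "0 0 10 0 0 0; 0 0 20 0 0 0; 0 0 30 0 0 0; 0 0 38 0 0 0; 0 0 41 0 0 0; 0 0 41 0 0 0"

```text
time: 2.35
position: [0.5958, 0.0489, 0.1418]
tool_rot: [-0.006, 1.0, 0.0, -0.002]
ft_force: [0.4, 0.4, -0.6]
grip_width: 0.0302
grip_force: 0.0
```

move_arm:
  series: "0 0 0 0 0 0; 0 0 0 0 0 0; 0 0 0 0 0 0; 0 0 0 0 0 0"
  jaw: 0
  newtons: 40

```text
time: 2.68
position: [0.5971, 0.0488, 0.1441]
tool_rot: [-0.006, 1.0, -0.0, 0.001]
ft_force: [0.6, 0.4, 0.6]
grip_width: 0.0112
grip_force: 0.0
```

```bash
cat > s.py <<'E'
import sys
from rig import robot
from h import *
st(robot.get_obs(),sys.argv[1])
E
python3 s.py c
```

```text
t 2.68 tcp [597.1  48.8 144.1] phi -179.3 tilt [ 0.0012 -0.0001] q [ -6.   35.5  91.    0.   53.4 -96.7]
to c tool xyz mm [ 0.3  0.  -0. ] w 0.0112 F [0.6 0.4 0.6] M [ 0.108 -0.052 -0.013]
```

move_arm:
  series: "0 0 0 0 0 0; 0 0 0 0 0 0; 0 0 0 0 0 5; 0 0 0.2 0 0 10; 0 0 0.35 0 0 16; 0 0 0.5 0 0 23; 0 0 0.65 0 0 30"

```text
time: 3.27
position: [0.5969, 0.0482, 0.1434]
tool_rot: [0.255, 0.967, -0.001, 0.0]
ft_force: [-0.9, -1.6, 2.0]
grip_width: 0.0097
grip_force: 40.0
```

```bash
python3 s.py c
```

```text
t 3.27 tcp [596.9  48.2 143.4] phi 150.4 tilt [ 0.0005 -0.0015] q [ -6.   35.6  91.1  -0.1  53.3 -66.4]
to c tool xyz mm [ 0.4  0.5 -0. ] w 0.0097 F [-0.9 -1.6  2. ] M [-0.301  0.049  0.152]
```

move_arm:
  series: "0 0 0.15 0 0 7; 0 0 0.3 0 0 14; 0 0 0.45 0 0 21; 0 0 0.6 0 0 28; 0 0 0.8 0 0 35; 0 0 0.95 0 0 42; 0 0 1.1 0 0 49; 0 0 1.25 0 0 56"

```text
time: 3.93
position: [0.596, 0.0475, 0.1421]
tool_rot: [0.679, 0.734, -0.002, 0.0]
ft_force: [-2.8, -4.9, 3.9]
grip_width: 0.0099
grip_force: 40.0
```

```bash
python3 s.py c
```

```text
t 3.93 tcp [596.   47.5 142.1] phi 94.4 tilt [-0.0019 -0.0026] q [ -6.1  35.7  91.2  -0.2  53.2 -10.4]
to c tool xyz mm [ 1.2  0.9 -0. ] w 0.0099 F [-2.8 -4.9  3.9] M [-0.615  0.436  0.127]
```

move_arm:
  series: "0 0 0.1 0 0 5; 0 0 0.2 0 0 10; 0 0 0.3 0 0 15; 0 0 0.45 0 0 20"

```text
time: 4.27
position: [0.5955, 0.0475, 0.1417]
tool_rot: [0.796, 0.606, -0.002, 0.0]
ft_force: [-4.1, -4.2, 4.4]
grip_width: 0.0098
grip_force: 40.0
```

```bash
python3 s.py c
```

```text
t 4.27 tcp [595.5  47.5 141.7] phi 74.5 tilt [-0.0029 -0.0026] q [-6.1 35.7 91.2 -0.2 53.2  9.5]
to c tool xyz mm [ 1.6  0.9 -0. ] w 0.0098 F [-4.1 -4.2  4.4] M [-0.638  0.626  0.15 ]
```

move_arm:
  series: "-0.4 -0.3 0.1 0 0 4; -0.8 -0.5 0.2 0 0 8; -1.2 -0.7 0.25 0 0 12; -1.2 -0.7 0.3 0 0 15"

```text
time: 4.6
position: [0.5951, 0.0475, 0.1414]
tool_rot: [0.868, 0.497, -0.001, -0.0]
ft_force: [-1.8, -0.6, 2.9]
grip_width: 0.0098
grip_force: 40.0
```

```bash
python3 s.py c
```

```text
t 4.6 tcp [595.1  47.5 141.4] phi 59.6 tilt [-0.0013 -0.0007] q [-6.1 35.7 91.3 -0.1 53.  24.3]
to c tool xyz mm [ 1.9  0.8 -0. ] w 0.0098 F [-1.8 -0.6  2.9] M [-0.182  0.349  0.151]
```

move_arm:
  series: "0 0 0.1 0 0 4; 0 0 0.2 0 0 8; 0 0 0.3 0 0 12; 0 0 0.3 0 0 12"

```text
time: 4.93
position: [0.5949, 0.0478, 0.1411]
tool_rot: [0.915, 0.404, -0.001, -0.0]
ft_force: [-2.7, -1.7, 4.3]
grip_width: 0.0098
grip_force: 40.0
```

```bash
python3 s.py c
```

```text
t 4.93 tcp [594.9  47.8 141.1] phi 47.7 tilt [-0.0018 -0.0004] q [-6.1 35.7 91.4 -0.  53.  36.3]
to c tool xyz mm [ 2.   0.7 -0. ] w 0.0098 F [-2.7 -1.7  4.3] M [-0.152  0.508 -0.045]
```

move_arm:
  series: "-0.2 0 0.1 0 0 4; -0.5 0 0.2 0 0 8; -0.5 0 0.3 0 0 12"

```text
time: 5.18
position: [0.5947, 0.0479, 0.1408]
tool_rot: [0.952, 0.306, -0.001, -0.0]
ft_force: [-2.5, 1.1, 4.8]
grip_width: 0.0097
grip_force: 40.0
```

```bash
python3 s.py c
```

```text
t 5.18 tcp [594.7  47.9 140.8] phi 35.7 tilt [-0.0014  0.0005] q [-6.1 35.7 91.4  0.  53.  48.2]
to c tool xyz mm [ 2.2  0.5 -0. ] w 0.0097 F [-2.5  1.1  4.8] M [0.175 0.558 0.159]
```

move_arm:
  series: "0 0 0.1 0 0 4; 0 0 0.2 0 0 8; 0 0 0.3 0 0 12"

```text
time: 5.43
position: [0.5946, 0.0481, 0.1406]
tool_rot: [0.979, 0.205, -0.001, -0.001]
ft_force: [-3.4, 0.7, 5.6]
grip_width: 0.0096
grip_force: 40.0
```

```bash
python3 s.py c
```

```text
t 5.43 tcp [594.6  48.1 140.6] phi 23.7 tilt [-0.0016  0.0008] q [-6.1 35.7 91.4  0.  52.9 60.2]
to c tool xyz mm [ 2.3  0.3 -0. ] w 0.0096 F [-3.4  0.7  5.6] M [0.222 0.593 0.145]
```

move_arm:
  series: "-0.2 0 0.1 0 0 4; -0.5 0 0.25 0 0 8; -0.5 0 0.35 0 0 11"

```text
time: 5.68
position: [0.5944, 0.0483, 0.1403]
tool_rot: [0.994, 0.11, -0.0, -0.001]
ft_force: [-1.3, 2.7, 5.7]
grip_width: 0.0102
grip_force: 40.0
```

```bash
python3 s.py c
```

```text
t 5.68 tcp [594.4  48.3 140.3] phi 12.7 tilt [-0.0008  0.0015] q [-6.1 35.7 91.5  0.1 52.8 71.2]
to c tool xyz mm [ 2.4  0.  -0. ] w 0.0102 F [-1.3  2.7  5.7] M [0.471 0.592 0.211]
```

move_arm:
  series: "0 0 0.1 0 0 3; 0 0 0.15 0 0 6"

```text
time: 5.85
position: [0.5944, 0.0485, 0.1402]
tool_rot: [0.998, 0.058, -0.0, -0.001]
ft_force: [-2.5, 3.4, 5.1]
grip_width: 0.0098
grip_force: 40.0
```

```bash
python3 s.py c
```

```text
t 5.85 tcp [594.4  48.5 140.2] phi 6.7 tilt [-0.0009  0.0017] q [-6.1 35.7 91.5  0.1 52.8 77.1]
to c tool xyz mm [ 2.4 -0.1 -0. ] w 0.0098 F [-2.5  3.4  5.1] M [0.553 0.569 0.138]
```

move_arm:
  series: "0 0 0.1 0 0 4; 0 0 0.15 0 0 8"

```text
time: 6.02
position: [0.5944, 0.0486, 0.14]
tool_rot: [1.0, -0.012, -0.0, -0.001]
ft_force: [-1.8, 3.4, 6.2]
grip_width: 0.0099
grip_force: 40.0
```

```bash
python3 s.py c
```

```text
t 6.02 tcp [594.4  48.6 140. ] phi -1.4 tilt [-0.0009  0.002 ] q [-6.1 35.7 91.5  0.1 52.8 85.2]
to c tool xyz mm [ 2.4 -0.2 -0. ] w 0.0099 F [-1.8  3.4  6.2] M [0.664 0.52  0.143]
```

move_arm:
  series: "0 0 0.1 0 0 4"

```text
time: 6.1
position: [0.5944, 0.0487, 0.14]
tool_rot: [0.999, -0.047, -0.0, -0.001]
ft_force: [-1.6, 2.9, 5.0]
grip_width: 0.0098
grip_force: 40.0
```

```bash
python3 s.py c
```

```text
t 6.1 tcp [594.4  48.7 140. ] phi -5.4 tilt [-0.0008  0.0021] q [-6.1 35.7 91.5  0.1 52.8 89.2]
to c tool xyz mm [ 2.4 -0.3 -0. ] w 0.0098 F [-1.6  2.9  5. ] M [0.748 0.554 0.125]
```

move_arm:
  series: "-0.2 -0.3 0.1 0 0 4; -0.4 -0.6 0.15 0 0 8"

```text
time: 6.27
position: [0.5944, 0.049, 0.1398]
tool_rot: [0.993, -0.116, -0.0, -0.001]
ft_force: [-2.2, 2.3, 4.5]
grip_width: 0.0096
grip_force: 40.0
```

```bash
python3 s.py c
```

```text
t 6.27 tcp [594.4  49.  139.8] phi -13.3 tilt [-0.      0.0013] q [-6.1 35.7 91.6  0.1 52.7 97.2]
to c tool xyz mm [ 2.4 -0.4 -0. ] w 0.0096 F [-2.2  2.3  4.5] M [0.404 0.433 0.21 ]
```

move_arm:
  series: "0 0 0.1 0 0 4"

```text
time: 6.35
position: [0.5944, 0.049, 0.1397]
tool_rot: [0.989, -0.151, -0.0, -0.001]
ft_force: [-2.1, 3.5, 5.8]
grip_width: 0.0097
grip_force: 40.0
```

```bash
python3 s.py c
```

```text
t 6.35 tcp [594.4  49.  139.7] phi -17.3 tilt [-0.      0.0014] q [-6.100e+00  3.580e+01  9.160e+01  1.000e-01  5.270e+01  1.012e+02]
to c tool xyz mm [ 2.3 -0.5 -0. ] w 0.0097 F [-2.1  3.5  5.8] M [0.521 0.483 0.238]
```

move_arm:
  series: "0 0 0.1 0 0 4"

```text
time: 6.43
position: [0.5945, 0.0491, 0.1397]
tool_rot: [0.983, -0.185, -0.0, -0.001]
ft_force: [-1.8, 3.7, 5.1]
grip_width: 0.0097
grip_force: 40.1
```

```bash
python3 s.py c
```

```text
t 6.43 tcp [594.5  49.1 139.7] phi -21.3 tilt [0.     0.0016] q [-6.000e+00  3.580e+01  9.160e+01  1.000e-01  5.270e+01  1.052e+02]
to c tool xyz mm [ 2.3 -0.6 -0. ] w 0.0097 F [-1.8  3.7  5.1] M [0.635 0.45  0.248]
```

move_arm:
  series: "0 0 0 0 0 2"

```text
time: 6.52
position: [0.5945, 0.0491, 0.1397]
tool_rot: [0.979, -0.202, -0.0, -0.001]
ft_force: [-1.4, 3.6, 5.0]
grip_width: 0.0095
grip_force: 40.1
```

```bash
python3 s.py c
```

```text
t 6.52 tcp [594.5  49.1 139.7] phi -23.3 tilt [0.0001 0.0017] q [-6.000e+00  3.580e+01  9.150e+01  1.000e-01  5.270e+01  1.072e+02]
to c tool xyz mm [ 2.3 -0.6 -0. ] w 0.0095 F [-1.4  3.6  5. ] M [0.577 0.42  0.357]
```

move_arm:
  series: "0 0 0.1 0 0 2"

```text
time: 6.6
position: [0.5945, 0.0492, 0.1397]
tool_rot: [0.976, -0.218, -0.0, -0.001]
ft_force: [-1.5, 3.0, 7.4]
grip_width: 0.0095
grip_force: 40.1
```

```bash
python3 s.py c
```

```text
t 6.6 tcp [594.5  49.2 139.7] phi -25.2 tilt [0.0002 0.0017] q [-6.000e+00  3.580e+01  9.150e+01  1.000e-01  5.270e+01  1.091e+02]
to c tool xyz mm [ 2.2 -0.6 -0. ] w 0.0095 F [-1.5  3.   7.4] M [0.675 0.479 0.33 ]
```

move_arm:
  series: "0 0 0 0 0 2"

```text
time: 6.68
position: [0.5945, 0.0492, 0.1396]
tool_rot: [0.972, -0.235, -0.0, -0.001]
ft_force: [-2.1, 4.0, 5.1]
grip_width: 0.0098
grip_force: 40.1
```

```bash
python3 s.py c
```

```text
t 6.68 tcp [594.5  49.2 139.6] phi -27.2 tilt [0.0002 0.0018] q [-6.000e+00  3.580e+01  9.160e+01  1.000e-01  5.270e+01  1.111e+02]
to c tool xyz mm [ 2.2 -0.7 -0. ] w 0.0098 F [-2.1  4.   5.1] M [0.628 0.412 0.317]
```

move_arm:
  series: "0 0 0 0 0 0; 0 0 0 0 0 0; 0 0 0 0 0 0; 0 0 -12 0 0 0; 0 0 -24 0 0 0; 0 0 -36 0 0 0; 0 0 -46 0 0 0; 0 0 -46 0 0 0"
  jaw: 0.35

```text
time: 7.35
position: [0.5962, 0.0476, 0.1868]
tool_rot: [0.972, -0.236, 0.002, -0.0]
ft_force: [0.8, 0.2, 0.4]
grip_width: 0.0307
grip_force: 0.0
```

move_arm:
  series: "-19 -1.6 0 0 0 -7; -38 -3.3 0 0 0 -14; -57 -4.9 0 0 0 -21; -76 -6.6 0 0 0 -28; -95 -8.2 0 0 0 -35; -114 -9.9 0 0 0 -42; -133 -11.5 0 0 0 -49; -151.2 -13.1 0 0 0 -56"

```text
time: 8.02
position: [0.4651, 0.1293, 0.1843]
tool_rot: [0.968, 0.251, -0.0, -0.0]
ft_force: [0.1, -0.2, -1.1]
grip_width: 0.0305
grip_force: 0.0
```

move_arm:
  series: "0 0 0 0 0 -7; 0 0 0 0 0 -14; 0 0 0 0 0 -21; 0 0 0 0 0 -28; 0 0 0 0 0 -35; 0 0 0 0 0 -42; 0 0 0 0 0 -49; 0 0 0 0 0 -56"

```text
time: 8.68
position: [0.4661, 0.1288, 0.1843]
tool_rot: [0.737, 0.676, -0.0, -0.0]
ft_force: [-0.4, -0.8, -0.3]
grip_width: 0.0302
grip_force: 0.0
```

move_arm:
  series: "0 0 0 0 0 -7; 0 0 0 0 0 -14; 0 0 0 0 0 -21; 0 0 0 0 0 -28; 0 0 0 0 0 -35; 0 0 0 0 0 -42; 0 0 0 0 0 -49; 0 0 0 0 0 -56"

```text
time: 9.35
position: [0.4661, 0.1288, 0.1843]
tool_rot: [0.333, 0.943, -0.0, -0.0]
ft_force: [-0.1, -0.0, 1.2]
grip_width: 0.0307
grip_force: 0.0
```

move_arm:
  series: "0 0 0 0 0 -7; 0 0 0 0 0 -14; 0 0 0 0 0 -21; 0 0 0 0 0 -28; 0 0 0 0 0 -35; 0 0 0 0 0 -42; 0 0 0 0 0 -49; 0 0 0 0 0 -56"

```text
time: 10.02
position: [0.4661, 0.1288, 0.1843]
tool_rot: [-0.148, 0.989, 0.0, -0.0]
ft_force: [0.0, -0.2, 0.8]
grip_width: 0.0307
grip_force: 0.0
```

```bash
sed -i 's/^N=.*/N=dict(a=(.4660,.1300),b=(.5710,.1538),c=(.5950,.0486),d=(.4901,.0250))/' h.py; python3 s.py a
```

```text
t 10.02 tcp [466.1 128.8 184.3] phi -162.9 tilt [-0.0007 -0.0001] q [   2.2   24.7  105.6   -0.    49.7 -104.9]
to a tool xyz mm [-0.3  1.2 -0. ] w 0.0307 F [ 0.  -0.2  0.8] M [ 0.137 -0.025 -0.011]
```

move_arm:
  series: "-0.3 1.2 0 0 0 -7; -0.3 1.2 0 0 0 -14; -0.3 1.2 0 0 0 -21; -0.3 1.2 0 0 0 -28; -0.3 1.2 0 0 0 -35; -0.3 1.2 0 0 0 -42; -0.3 1.2 0 0 0 -44.5; -0.3 1.2 0 0 0 -44.5"

```text
time: 10.68
position: [0.466, 0.13, 0.1843]
tool_rot: [-0.509, 0.861, 0.0, -0.0]
ft_force: [-0.2, 0.6, 0.1]
grip_width: 0.0306
grip_force: 0.0
```

```bash
python3 look.py a 61.6 .1415 w3; python3 -c "
import cv2;i=cv2.imread('pics/w3.png')[60:340,130:430];cv2.imwrite('pics/w3c.png',cv2.convertScaleAbs(cv2.resize(i,None,fx=2,fy=2,interpolation=2),alpha=1.6,beta=20))"
```

```text
t 10.68 tcp [466.  130.  184.3] phi -118.8 tilt [-0.0007 -0.0001] q [   2.3   24.8  105.5   -0.    49.7 -148.9]
to a tool xyz mm [0.1 0.  0. ] w 0.0306 F [-0.2  0.6  0.1] M [0.165 0.037 0.009]
```

View pics/w3c.png

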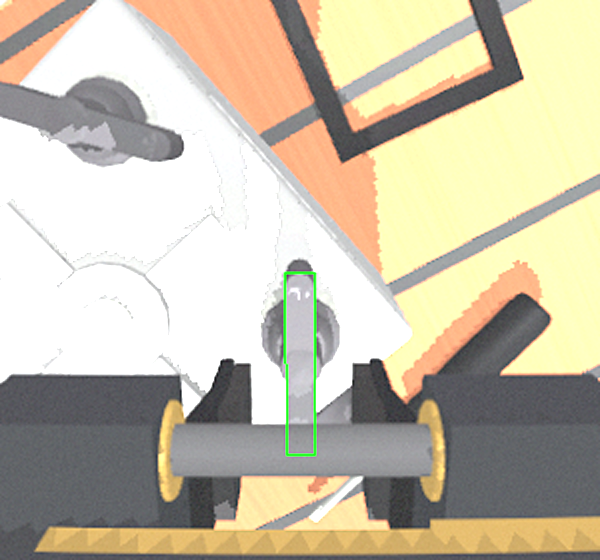

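The bar of a sits within the outline, midway between the fingers (rows 272–455). Going down and gripping.

move_arm:
  series: "0 0 10 0 0 0; 0 0 20 0 0 0; 0 0 30 0 0 0; 0 0 38 0 0 0; 0 0 41 0 0 0; 0 0 41 0 0 0; 0 0 41 0 0 0"

```text
time: 11.32
position: [0.4663, 0.1301, 0.1438]
tool_rot: [-0.509, 0.861, 0.0, -0.0]
ft_force: [-0.3, 0.2, 0.6]
grip_width: 0.0308
grip_force: 0.0
```

move_arm:
  series: "0 0 0 0 0 0; 0 0 0 0 0 0; 0 0 0 0 0 0; 0 0 0 0 0 0; 0 0 0 0 0 0; 0 0 0 0 0 0"
  jaw: 0

```text
time: 11.82
position: [0.4665, 0.1301, 0.1441]
tool_rot: [-0.509, 0.861, -0.0, 0.0]
ft_force: [-0.6, 0.3, 2.1]
grip_width: 0.0094
grip_force: 40.0
```

```bash
python3 s.py a
```

```text
t 11.82 tcp [466.5 130.1 144.1] phi -118.8 tilt [0.0007 0.    ] q [   2.3   28.8  107.5   -0.    43.7 -148.9]
to a tool xyz mm [ 0.3  0.3 -0. ] w 0.0094 F [-0.6  0.3  2.1] M [0.21  0.038 0.06 ]
```

move_arm:
  series: "0 0 0.1 0 0 5; 0 0 0.25 0 0 11; 0 0 0.4 0 0 18; 0 0 0.55 0 0 25; 0 0 0.7 0 0 32; 0 0 0.85 0 0 39; 0 0 1 0 0 46; 0 0 1.2 0 0 53"

```text
time: 12.48
position: [0.4665, 0.1301, 0.1429]
tool_rot: [-0.069, 0.998, -0.0, 0.0]
ft_force: [0.8, 0.0, 2.2]
grip_width: 0.0097
grip_force: 40.0
```

```bash
python3 s.py a
```

```text
t 12.48 tcp [466.5 130.1 142.9] phi -172.1 tilt [ 0.0007 -0.0003] q [  2.3  28.9 107.6  -0.   43.5 -95.5]
to a tool xyz mm [ 0.5 -0.  -0. ] w 0.0097 F [0.8 0.  2.2] M [ 0.088 -0.042  0.141]
```

Well centred. On to about 93°, then smaller steps.

move_arm:
  series: "0 0 0.15 0 0 7; 0 0 0.3 0 0 14; 0 0 0.45 0 0 21; 0 0 0.6 0 0 28; 0 0 0.8 0 0 35; 0 0 0.9 0 0 40"

```text
time: 12.98
position: [0.4665, 0.13, 0.142]
tool_rot: [0.276, 0.961, -0.0, 0.0]
ft_force: [0.2, -1.0, 2.6]
grip_width: 0.0098
grip_force: 40.0
```

```bash
python3 s.py a
```

```text
t 12.98 tcp [466.5 130.  142. ] phi 147.9 tilt [ 0.0007 -0.0004] q [  2.3  29.  107.6  -0.   43.4 -55.6]
to a tool xyz mm [ 0.4 -0.3 -0. ] w 0.0098 F [ 0.2 -1.   2.6] M [0.017 0.028 0.125]
```

move_arm:
  series: "0 0 0.1 0 0 4; 0 0 0.2 0 0 8; 0 0 0.3 0 0 12"

```text
time: 13.23
position: [0.4665, 0.13, 0.1418]
tool_rot: [0.374, 0.927, -0.0, 0.0]
ft_force: [0.0, -0.6, 2.4]
grip_width: 0.0096
grip_force: 40.0
```

```bash
python3 s.py a
```

```text
t 13.23 tcp [466.5 130.  141.8] phi 136.0 tilt [ 0.0008 -0.0004] q [  2.3  29.  107.6  -0.   43.3 -43.7]
to a tool xyz mm [ 0.4 -0.4 -0. ] w 0.0096 F [ 0.  -0.6  2.4] M [-0.027  0.022  0.141]
```

move_arm:
  series: "0 0 0.1 0 0 4; 0 0 0.2 0 0 8"

```text
time: 13.4
position: [0.4665, 0.13, 0.1416]
tool_rot: [0.438, 0.899, -0.0, 0.0]
ft_force: [0.3, -0.9, 3.8]
grip_width: 0.0097
grip_force: 40.0
```

```bash
python3 s.py a
```

```text
t 13.4 tcp [466.5 130.  141.6] phi 128.1 tilt [ 0.0007 -0.0005] q [  2.3  29.  107.6  -0.   43.3 -35.7]
to a tool xyz mm [ 0.3 -0.4 -0. ] w 0.0097 F [ 0.3 -0.9  3.8] M [-0.096  0.019  0.122]
```

At 113°, still running. Continue in 8° steps.

move_arm:
  series: "0 0 0.1 0 0 4; 0 0 0.2 0 0 8"

```text
time: 13.57
position: [0.4665, 0.13, 0.1414]
tool_rot: [0.5, 0.866, -0.0, 0.0]
ft_force: [-0.6, -0.2, 2.6]
grip_width: 0.0097
grip_force: 40.0
```

```bash
python3 s.py a|tail -1
```

```text
to a tool xyz mm [ 0.3 -0.4 -0. ] w 0.0097 F [-0.6 -0.2  2.6] M [-0.103  0.011  0.062]
```

move_arm:
  series: "0 0 0.1 0 0 4; 0 0 0.2 0 0 8"

```text
time: 13.73
position: [0.4665, 0.13, 0.1412]
tool_rot: [0.559, 0.829, -0.0, 0.0]
ft_force: [-0.2, 0.2, 2.9]
grip_width: 0.01
grip_force: 40.0
```

```bash
python3 s.py a|tail -1
```

```text
to a tool xyz mm [ 0.2 -0.4 -0. ] w 0.01 F [-0.2  0.2  2.9] M [-0.097  0.008  0.08 ]
```

move_arm:
  series: "0 0 0.1 0 0 4; 0 0 0.2 0 0 8"

```text
time: 13.9
position: [0.4665, 0.13, 0.1411]
tool_rot: [0.615, 0.788, 0.0, 0.0]
ft_force: [-0.0, -0.6, 4.7]
grip_width: 0.0099
grip_force: 40.0
```

```bash
python3 s.py a|tail -1
```

```text
to a tool xyz mm [ 0.2 -0.4 -0. ] w 0.0099 F [-0.  -0.6  4.7] M [-0.122  0.063  0.115]
```

move_arm:
  series: "0 0 0.1 0 0 4; 0 0 0.2 0 0 8"

```text
time: 14.07
position: [0.4665, 0.1299, 0.1409]
tool_rot: [0.669, 0.743, 0.0, 0.0]
ft_force: [-0.0, -1.0, 4.0]
grip_width: 0.0097
grip_force: 40.0
```

```bash
python3 s.py a|tail -1
```

```text
to a tool xyz mm [ 0.1 -0.5 -0. ] w 0.0097 F [-0. -1.  4.] M [-0.165  0.149  0.177]
```

145°.

move_arm:
  series: "0 0 0.1 0 0 4; 0 0 0.2 0 0 8"

```text
time: 14.23
position: [0.4664, 0.13, 0.1407]
tool_rot: [0.719, 0.695, 0.0, 0.0]
ft_force: [-0.1, -0.6, 3.8]
grip_width: 0.0098
grip_force: 40.0
```

```bash
python3 s.py a|tail -1
```

```text
to a tool xyz mm [ 0.  -0.4 -0. ] w 0.0098 F [-0.1 -0.6  3.8] M [-0.146  0.07   0.163]
```

move_arm:
  series: "0 0 0.1 0 0 4"

```text
time: 14.32
position: [0.4664, 0.1299, 0.1406]
tool_rot: [0.743, 0.669, 0.0, 0.0]
ft_force: [0.7, -1.0, 4.4]
grip_width: 0.0097
grip_force: 40.0
```

```bash
python3 s.py a|tail -1
```

```text
to a tool xyz mm [ 0.  -0.4 -0. ] w 0.0097 F [ 0.7 -1.   4.4] M [-0.134  0.203  0.156]
```

157°.

move_arm:
  series: "0 0 0.1 0 0 4; 0 0 0.2 0 0 8"

```text
time: 14.48
position: [0.4664, 0.1299, 0.1404]
tool_rot: [0.788, 0.616, 0.0, 0.0]
ft_force: [-0.9, -1.5, 4.2]
grip_width: 0.0098
grip_force: 40.0
```

```bash
python3 s.py a|tail -1
```

```text
to a tool xyz mm [-0.  -0.4 -0. ] w 0.0098 F [-0.9 -1.5  4.2] M [-0.11   0.12   0.142]
```

move_arm:
  series: "0 0 0.1 0 0 4"

```text
time: 14.57
position: [0.4664, 0.1299, 0.1403]
tool_rot: [0.809, 0.588, 0.0, 0.0]
ft_force: [-0.7, -1.0, 4.2]
grip_width: 0.0096
grip_force: 40.0
```

```bash
python3 s.py a|tail -1
```

```text
to a tool xyz mm [-0.1 -0.4 -0. ] w 0.0096 F [-0.7 -1.   4.2] M [-0.129  0.161  0.122]
```

move_arm:
  series: "0 0 0.1 0 0 4"

```text
time: 14.65
position: [0.4664, 0.1299, 0.1403]
tool_rot: [0.829, 0.56, 0.0, 0.0]
ft_force: [-0.1, -0.9, 4.8]
grip_width: 0.0097
grip_force: 40.0
```

```bash
python3 s.py a|tail -1
```

```text
to a tool xyz mm [-0.1 -0.4 -0. ] w 0.0097 F [-0.1 -0.9  4.8] M [-0.116  0.155  0.162]
```

173°.

move_arm:
  series: "0 0 0.1 0 0 4; 0 0 0.2 0 0 8"

```text
time: 14.82
position: [0.4664, 0.1299, 0.1401]
tool_rot: [0.866, 0.5, 0.0, 0.0]
ft_force: [-0.4, -1.1, 4.8]
grip_width: 0.0096
grip_force: 40.0
```

```bash
python3 s.py a|tail -1
```

```text
to a tool xyz mm [-0.1 -0.4 -0. ] w 0.0096 F [-0.4 -1.1  4.8] M [-0.169  0.188  0.186]
```

move_arm:
  series: "0 0 0.1 0 0 4"

```text
time: 14.9
position: [0.4663, 0.1299, 0.14]
tool_rot: [0.883, 0.47, 0.0, 0.0]
ft_force: [0.0, -0.5, 4.8]
grip_width: 0.0098
grip_force: 40.0
```

```bash
python3 s.py a|tail -1
```

```text
to a tool xyz mm [-0.1 -0.3 -0. ] w 0.0098 F [ 0.  -0.5  4.8] M [-0.129  0.25   0.176]
```

move_arm:
  series: "0 0 0.1 0 0 4"

```text
time: 14.98
position: [0.4663, 0.13, 0.1399]
tool_rot: [0.899, 0.439, 0.0, 0.0]
ft_force: [-0.7, -1.0, 4.9]
grip_width: 0.0098
grip_force: 40.0
```

```bash
python3 s.py a|tail -1
```

```text
to a tool xyz mm [-0.2 -0.3 -0. ] w 0.0098 F [-0.7 -1.   4.9] M [-0.156  0.25   0.158]
```

189°.

move_arm:
  series: "0 0 0.1 0 0 4; 0 0 0.2 0 0 8"

```text
time: 15.15
position: [0.4663, 0.13, 0.1398]
tool_rot: [0.927, 0.375, 0.0, 0.0]
ft_force: [-1.3, -0.8, 6.0]
grip_width: 0.0099
grip_force: 40.0
```

```bash
python3 s.py a|tail -1
```

```text
to a tool xyz mm [-0.2 -0.2 -0. ] w 0.0099 F [-1.3 -0.8  6. ] M [-0.127  0.296  0.213]
```

move_arm:
  series: "0 0 0.1 0 0 4"

```text
time: 15.23
position: [0.4663, 0.13, 0.1397]
tool_rot: [0.939, 0.343, 0.0, 0.0]
ft_force: [-0.7, -0.3, 6.6]
grip_width: 0.0095
grip_force: 40.0
```

```bash
python3 s.py a|tail -1
```

```text
to a tool xyz mm [-0.2 -0.2 -0. ] w 0.0095 F [-0.7 -0.3  6.6] M [-0.122  0.28   0.289]
```

move_arm:
  series: "0 0 0.1 0 0 4"

```text
time: 15.32
position: [0.4663, 0.13, 0.1397]
tool_rot: [0.951, 0.31, 0.0, 0.0]
ft_force: [-2.3, -1.1, 7.3]
grip_width: 0.0097
grip_force: 40.0
```

```bash
python3 s.py a|tail -1
```

```text
to a tool xyz mm [-0.3 -0.2 -0. ] w 0.0097 F [-2.3 -1.1  7.3] M [-0.06   0.371  0.28 ]
```

Landed; 205°, torque climbing through about 0.28.

move_arm:
  series: "0 0 0 0 0 2"

```text
time: 15.4
position: [0.4663, 0.13, 0.1396]
tool_rot: [0.956, 0.294, 0.0, 0.0]
ft_force: [-0.9, -0.3, 6.3]
grip_width: 0.0097
grip_force: 40.0
```

```bash
python3 s.py a|tail -1
```

```text
to a tool xyz mm [-0.2 -0.2 -0. ] w 0.0097 F [-0.9 -0.3  6.3] M [-0.099  0.287  0.274]
```

move_arm:
  series: "0 0 0 0 0 2"

```text
time: 15.48
position: [0.4663, 0.13, 0.1396]
tool_rot: [0.961, 0.277, 0.0, 0.0]
ft_force: [-0.4, 0.2, 6.5]
grip_width: 0.0098
grip_force: 40.0
```

```bash
python3 s.py a|tail -1
```

```text
to a tool xyz mm [-0.3 -0.2 -0. ] w 0.0098 F [-0.4  0.2  6.5] M [-0.128  0.258  0.334]
```

move_arm:
  series: "0 0 0 0 0 1.5"

```text
time: 15.57
position: [0.4663, 0.13, 0.1396]
tool_rot: [0.964, 0.265, 0.0, 0.0]
ft_force: [-1.7, -1.2, 6.0]
grip_width: 0.0099
grip_force: 40.0
```

```bash
python3 s.py a
```

```text
t 15.57 tcp [466.3 130.  139.6] phi 30.7 tilt [ 0.0006 -0.0007] q [ 2.300e+00  2.920e+01  1.077e+02 -1.000e-01  4.300e+01  6.170e+01]
to a tool xyz mm [-0.3 -0.2 -0. ] w 0.0099 F [-1.7 -1.2  6. ] M [-0.025  0.343  0.343]
```

move_arm:
  series: "0 0 0 0 0 0; 0 0 0 0 0 0; 0 0 0 0 0 0; 0 0 -12 0 0 0; 0 0 -24 0 0 0; 0 0 -36 0 0 0; 0 0 -46 0 0 0; 0 0 -46 0 0 0"
  jaw: 0.35

```text
time: 16.23
position: [0.4674, 0.1303, 0.1863]
tool_rot: [0.964, 0.265, 0.002, 0.0]
ft_force: [0.1, -0.0, 0.3]
grip_width: 0.0301
grip_force: 0.0
```

move_arm:
  series: "13 4.5 0 0 0 -7; 26 9 0 0 0 -14; 39 13.5 0 0 0 -21; 52 18 0 0 0 -28; 65 23 0 0 0 -35; 78 27 0 0 0 -42; 91 32 0 0 0 -49; 102 35 0 0 0 -56"

```text
time: 16.9
position: [0.5725, 0.1522, 0.1838]
tool_rot: [0.725, 0.689, -0.0, -0.0]
ft_force: [0.2, 0.0, 0.3]
grip_width: 0.0302
grip_force: 0.0
```

move_arm:
  series: "0 0 0 0 0 -7; 0 0 0 0 0 -14; 0 0 0 0 0 -21; 0 0 0 0 0 -28; 0 0 0 0 0 -35; 0 0 0 0 0 -42; 0 0 0 0 0 -49; 0 0 0 0 0 -50"

```text
time: 17.57
position: [0.5713, 0.1521, 0.1838]
tool_rot: [0.368, 0.93, -0.0, -0.001]
ft_force: [0.2, 0.8, -0.3]
grip_width: 0.0305
grip_force: 0.0
```

```bash
python3 look.py b -42.4 .1415 w4; python3 -c "
import cv2;i=cv2.imread('pics/w4.png')[60:340,130:430];cv2.imwrite('pics/w4c.png',cv2.convertScaleAbs(cv2.resize(i,None,fx=2,fy=2,interpolation=2),alpha=1.6,beta=20))"
```

```text
t 17.57 tcp [571.3 152.1 183.8] phi 136.9 tilt [-0.0017 -0.0001] q [  4.1  32.   90.4  -0.   57.8 -42.8]
to b tool xyz mm [1.4 1.1 0. ] w 0.0305 F [ 0.2  0.8 -0.3] M [ 0.039  0.001 -0.046]
```

View pics/w4c.png

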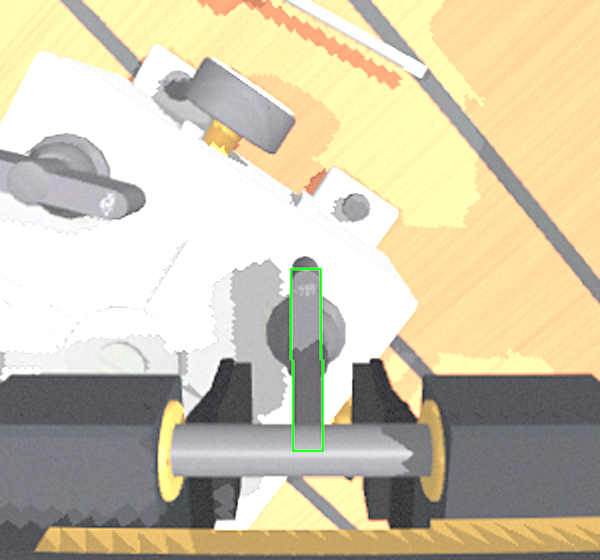

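Bar b lies in the outline; a 1 mm correction, then down, grip and turn.

move_arm:
  series: "1.4 1 10 0 0 -0.7; 1.4 1 20 0 0 -0.7; 1.4 1 30 0 0 -0.7; 1.4 1 38 0 0 -0.7; 1.4 1 40.5 0 0 -0.7; 1.4 1 40.5 0 0 -0.7; 1.4 1 40.5 0 0 -0.7"

```text
time: 18.2
position: [0.5715, 0.1538, 0.144]
tool_rot: [0.363, 0.932, -0.0, -0.0]
ft_force: [1.1, 0.0, 0.7]
grip_width: 0.0304
grip_force: 0.0
```

move_arm:
  series: "0 0 0 0 0 0; 0 0 0 0 0 0; 0 0 0 0 0 0; 0 0 0 0 0 0; 0 0 0 0 0 0; 0 0 0 0 0 0"
  jaw: 0

```text
time: 18.7
position: [0.5718, 0.154, 0.1448]
tool_rot: [0.363, 0.932, 0.0, 0.0]
ft_force: [0.8, 0.4, 1.3]
grip_width: 0.0098
grip_force: 40.0
```

```bash
python3 s.py b
```

```text
t 18.7 tcp [571.8 154.  144.8] phi 137.4 tilt [0.0011 0.0002] q [  4.3  35.1  92.    0.   52.8 -43.2]
to b tool xyz mm [ 0.5 -0.7 -0. ] w 0.0098 F [0.8 0.4 1.3] M [ 0.159 -0.085  0.109]
```

move_arm:
  series: "0 0 0.1 0 0 5; 0 0 0.25 0 0 11; 0 0 0.4 0 0 18; 0 0 0.55 0 0 25; 0 0 0.7 0 0 32; 0 0 0.85 0 0 39; 0 0 1 0 0 46; 0 0 1.2 0 0 53"

```text
time: 19.37
position: [0.5717, 0.1539, 0.1436]
tool_rot: [0.743, 0.67, 0.0, 0.0]
ft_force: [-0.3, 0.6, 1.2]
grip_width: 0.0097
grip_force: 40.0
```

```bash
python3 s.py b
```

```text
t 19.37 tcp [571.7 153.9 143.6] phi 84.1 tilt [ 0.0007 -0.    ] q [ 4.3 35.2 92.1 -0.  52.7 10.2]
to b tool xyz mm [-0.2 -0.7 -0. ] w 0.0097 F [-0.3  0.6  1.2] M [0.095 0.027 0.117]
```

move_arm:
  series: "0 0 0.15 0 0 7; 0 0 0.3 0 0 14; 0 0 0.45 0 0 21; 0 0 0.6 0 0 28; 0 0 0.8 0 0 35; 0 0 0.9 0 0 40"

```text
time: 19.87
position: [0.5716, 0.1539, 0.1427]
tool_rot: [0.927, 0.376, 0.0, 0.0]
ft_force: [0.5, 0.1, 1.6]
grip_width: 0.0099
grip_force: 40.0
```

```bash
python3 s.py b
```

```text
t 19.87 tcp [571.6 153.9 142.7] phi 44.1 tilt [ 0.0005 -0.    ] q [ 4.3 35.2 92.1 -0.  52.6 50.2]
to b tool xyz mm [-0.5 -0.3 -0. ] w 0.0099 F [0.5 0.1 1.6] M [0.098 0.121 0.163]
```

move_arm:
  series: "0 0 0.1 0 0 4; 0 0 0.2 0 0 8; 0 0 0.3 0 0 12"

```text
time: 20.12
position: [0.5716, 0.1539, 0.1425]
tool_rot: [0.961, 0.278, 0.0, 0.0]
ft_force: [-0.6, 0.4, 1.7]
grip_width: 0.0097
grip_force: 40.0
```

```bash
python3 s.py b|tail -1
```

```text
to b tool xyz mm [-0.6 -0.2 -0. ] w 0.0097 F [-0.6  0.4  1.7] M [0.105 0.14  0.13 ]
```

move_arm:
  series: "0 0 0.1 0 0 4; 0 0 0.2 0 0 8"

```text
time: 20.28
position: [0.5716, 0.154, 0.1423]
tool_rot: [0.978, 0.21, 0.0, 0.0]
ft_force: [0.5, -0.0, 2.4]
grip_width: 0.0099
grip_force: 40.0
```

```bash
python3 s.py b|tail -1
```

```text
to b tool xyz mm [-0.6 -0.1 -0. ] w 0.0099 F [ 0.5 -0.   2.4] M [0.121 0.2   0.093]
```

move_arm:
  series: "0 0 0.1 0 0 4; 0 0 0.2 0 0 8"

```text
time: 20.45
position: [0.5716, 0.154, 0.1421]
tool_rot: [0.99, 0.141, 0.0, -0.0]
ft_force: [-0.5, 0.4, 2.3]
grip_width: 0.0099
grip_force: 40.0
```

```bash
python3 s.py b|tail -1
```

```text
to b tool xyz mm [-0.6  0.  -0. ] w 0.0099 F [-0.5  0.4  2.3] M [0.094 0.16  0.156]
```

121°.

move_arm:
  series: "0 0 0.1 0 0 4; 0 0 0.2 0 0 8"

```text
time: 20.62
position: [0.5716, 0.154, 0.1419]
tool_rot: [0.997, 0.072, 0.0, -0.0]
ft_force: [-0.1, 1.0, 2.1]
grip_width: 0.0097
grip_force: 40.0
```

```bash
python3 s.py b|tail -1
```

```text
to b tool xyz mm [-0.6  0.1 -0. ] w 0.0097 F [-0.1  1.   2.1] M [0.15  0.275 0.097]
```

move_arm:
  series: "0 0 0.1 0 0 4; 0 0 0.2 0 0 8"

```text
time: 20.78
position: [0.5716, 0.154, 0.1417]
tool_rot: [1.0, 0.002, 0.0, -0.0]
ft_force: [-0.5, 0.3, 2.6]
grip_width: 0.0093
grip_force: 40.0
```

```bash
python3 s.py b|tail -1
```

```text
to b tool xyz mm [-0.6  0.2 -0. ] w 0.0093 F [-0.5  0.3  2.6] M [0.115 0.251 0.148]
```

move_arm:
  series: "0 0 0.1 0 0 4"

```text
time: 20.87
position: [0.5716, 0.154, 0.1417]
tool_rot: [0.999, -0.033, 0.0, -0.0]
ft_force: [-0.7, 0.1, 2.8]
grip_width: 0.0096
grip_force: 40.0
```

```bash
python3 s.py b|tail -1
```

```text
to b tool xyz mm [-0.6  0.3 -0. ] w 0.0096 F [-0.7  0.1  2.8] M [0.176 0.242 0.071]
```

141°.

move_arm:
  series: "0 0 0.1 0 0 4; 0 0 0.2 0 0 8"

```text
time: 21.03
position: [0.5715, 0.154, 0.1415]
tool_rot: [0.995, -0.103, 0.0, -0.0]
ft_force: [-0.8, 0.5, 2.7]
grip_width: 0.0094
grip_force: 40.0
```

```bash
python3 s.py b|tail -1
```

```text
to b tool xyz mm [-0.5  0.4 -0. ] w 0.0094 F [-0.8  0.5  2.7] M [0.16  0.227 0.156]
```

move_arm:
  series: "0 0 0.1 0 0 4; 0 0 0.2 0 0 8"

```text
time: 21.2
position: [0.5716, 0.1541, 0.1413]
tool_rot: [0.985, -0.172, 0.0, -0.0]
ft_force: [-1.7, 0.3, 3.3]
grip_width: 0.0096
grip_force: 40.0
```

```bash
python3 s.py b|tail -1
```

```text
to b tool xyz mm [-0.4  0.4 -0. ] w 0.0096 F [-1.7  0.3  3.3] M [0.213 0.29  0.105]
```

move_arm:
  series: "0 0 0.1 0 0 4"

```text
time: 21.28
position: [0.5716, 0.1541, 0.1412]
tool_rot: [0.979, -0.206, 0.0, -0.0]
ft_force: [-0.2, 0.4, 3.5]
grip_width: 0.0097
grip_force: 40.0
```

```bash
python3 s.py b|tail -1
```

```text
to b tool xyz mm [-0.4  0.5 -0. ] w 0.0097 F [-0.2  0.4  3.5] M [0.188 0.258 0.111]
```

161°.

move_arm:
  series: "0 0 0.1 0 0 4; 0 0 0.2 0 0 8"

```text
time: 21.45
position: [0.5716, 0.1541, 0.141]
tool_rot: [0.962, -0.274, 0.0, -0.0]
ft_force: [-0.6, 0.6, 2.6]
grip_width: 0.0095
grip_force: 40.0
```

```bash
python3 s.py b|tail -1
```

```text
to b tool xyz mm [-0.3  0.5 -0. ] w 0.0095 F [-0.6  0.6  2.6] M [0.238 0.266 0.16 ]
```

move_arm:
  series: "0 0 0.1 0 0 4; 0 0 0.2 0 0 8"

```text
time: 21.62
position: [0.5716, 0.1541, 0.1409]
tool_rot: [0.94, -0.34, 0.0, -0.0]
ft_force: [-0.1, 1.2, 3.0]
grip_width: 0.0098
grip_force: 40.0
```

```bash
python3 s.py b|tail -1
```

```text
to b tool xyz mm [-0.2  0.6 -0. ] w 0.0098 F [-0.1  1.2  3. ] M [0.27  0.256 0.146]
```

move_arm:
  series: "0 0 0.1 0 0 4"

```text
time: 21.7
position: [0.5716, 0.1541, 0.1408]
tool_rot: [0.928, -0.373, 0.0, -0.0]
ft_force: [-0.8, 1.2, 3.8]
grip_width: 0.0096
grip_force: 40.0
```

```bash
python3 s.py b
```

```text
t 21.7 tcp [571.6 154.1 140.8] phi -43.8 tilt [0.0006 0.0003] q [  4.3  35.4  92.2   0.   52.4 138. ]
to b tool xyz mm [-0.2  0.6 -0. ] w 0.0096 F [-0.8  1.2  3.8] M [0.302 0.284 0.165]
```

move_arm:
  series: "0 0 0.1 0 0 4; 0 0 0.2 0 0 8"

```text
time: 21.87
position: [0.5716, 0.1541, 0.1407]
tool_rot: [0.9, -0.436, 0.0, -0.0]
ft_force: [-1.2, 0.6, 5.3]
grip_width: 0.0098
grip_force: 40.0
```

```bash
python3 s.py b|tail -1
```

```text
to b tool xyz mm [-0.1  0.7 -0. ] w 0.0098 F [-1.2  0.6  5.3] M [0.281 0.278 0.254]
```

move_arm:
  series: "0 0 0.1 0 0 4"

```text
time: 21.95
position: [0.5716, 0.1541, 0.1407]
tool_rot: [0.884, -0.467, 0.0, -0.0]
ft_force: [-0.8, 0.4, 4.8]
grip_width: 0.0095
grip_force: 40.0
```

```bash
python3 s.py b|tail -1
```

```text
to b tool xyz mm [-0.1  0.7 -0. ] w 0.0095 F [-0.8  0.4  4.8] M [0.35  0.313 0.333]
```

move_arm:
  series: "0 0 0.1 0 0 4"

```text
time: 22.03
position: [0.5716, 0.1541, 0.1406]
tool_rot: [0.867, -0.498, 0.0, -0.0]
ft_force: [-0.6, 1.1, 4.9]
grip_width: 0.0097
grip_force: 40.0
```

```bash
python3 s.py b
```

```text
t 22.03 tcp [571.6 154.1 140.6] phi -59.7 tilt [0.0008 0.0002] q [  4.3  35.4  92.2   0.   52.3 154. ]
to b tool xyz mm [-0.   0.7 -0. ] w 0.0097 F [-0.6  1.1  4.9] M [0.301 0.273 0.308]
```

move_arm:
  series: "0 0 0 0 0 2"

```text
time: 22.12
position: [0.5716, 0.1541, 0.1406]
tool_rot: [0.859, -0.513, 0.0, -0.0]
ft_force: [-1.3, 1.0, 4.5]
grip_width: 0.0097
grip_force: 40.0
```

```bash
python3 s.py b|tail -1
```

```text
to b tool xyz mm [-0.   0.7 -0. ] w 0.0097 F [-1.3  1.   4.5] M [0.34  0.285 0.33 ]
```

move_arm:
  series: "0 0 0 0 0 0; 0 0 0 0 0 0; 0 0 0 0 0 0; 0 0 -12 0 0 0; 0 0 -24 0 0 0; 0 0 -36 0 0 0; 0 0 -46 0 0 0; 0 0 -46 0 0 0"
  jaw: 0.35

```text
time: 22.78
position: [0.5728, 0.1539, 0.1876]
tool_rot: [0.859, -0.512, 0.002, -0.001]
ft_force: [-0.1, 0.5, -0.1]
grip_width: 0.0302
grip_force: 0.0
```

move_arm:
  series: "9 16 0 0 0 -7; 19 33 0 0 0 -14; 28 50 0 0 0 -21; 37 66 0 0 0 -28; 47 83 0 0 0 -35; 56 100 0 0 0 -42; 66 117 0 0 0 -49; 75 133 0 0 0 -56"

```text
time: 23.45
position: [0.4892, 0.0238, 0.1852]
tool_rot: [0.999, -0.046, -0.001, -0.0]
ft_force: [0.8, -1.2, -0.6]
grip_width: 0.0305
grip_force: 0.0
```

move_arm:
  series: "0 0 0 0 0 -7; 0 0 0 0 0 -14; 0 0 0 0 0 -21; 0 0 0 0 0 -28; 0 0 0 0 0 -35; 0 0 0 0 0 -42; 0 0 0 0 0 -49; 0 0 0 0 0 -56"

```text
time: 24.12
position: [0.4898, 0.0246, 0.1852]
tool_rot: [0.904, 0.429, -0.0, -0.0]
ft_force: [0.2, 0.2, -0.3]
grip_width: 0.0304
grip_force: 0.0
```

move_arm:
  series: "0 0 0 0 0 -7; 0 0 0 0 0 -14; 0 0 0 0 0 -21; 0 0 0 0 0 -28; 0 0 0 0 0 -35; 0 0 0 0 0 -42; 0 0 0 0 0 -49; 0 0 0 0 0 -56"

```text
time: 24.78
position: [0.4898, 0.0246, 0.1851]
tool_rot: [0.597, 0.803, -0.0, -0.0]
ft_force: [0.2, -0.1, 0.4]
grip_width: 0.0302
grip_force: 0.0
```

move_arm:
  series: "0 0 0 0 0 -7; 0 0 0 0 0 -14; 0 0 0 0 0 -21; 0 0 0 0 0 -27; 0 0 0 0 0 -27"

```text
time: 25.2
position: [0.4898, 0.0246, 0.1852]
tool_rot: [0.395, 0.919, -0.0, -0.001]
ft_force: [0.3, 0.2, 0.2]
grip_width: 0.0304
grip_force: 0.0
```

```bash
python3 look.py d -46.5 .1415 w5; python3 -c "
import cv2;i=cv2.imread('pics/w5.png')[60:340,130:430];cv2.imwrite('pics/w5c.png',cv2.convertScaleAbs(cv2.resize(i,None,fx=2,fy=2,interpolation=2),alpha=1.6,beta=20))"
```

```text
t 25.2 tcp [489.8  24.6 185.2] phi 133.5 tilt [-0.0011  0.0001] q [-10.2  25.1 104.6  -0.   50.4 -53.7]
to d tool xyz mm [ 0.1  0.5 -0. ] w 0.0304 F [0.3 0.2 0.2] M [ 0.051 -0.033 -0.003]
```

View pics/w5c.png

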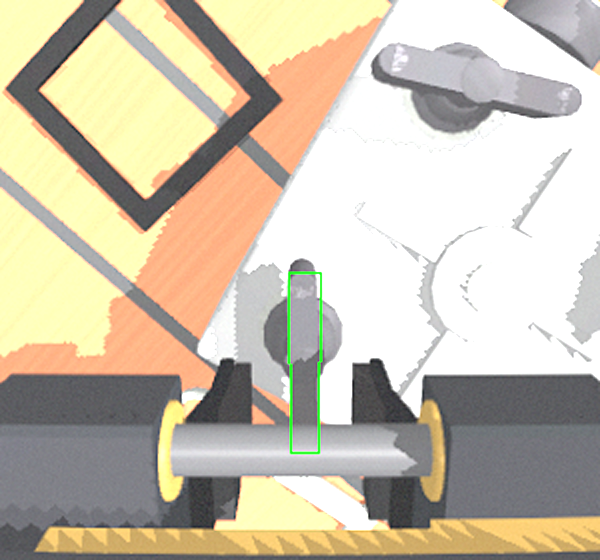

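Bar d lies in the outline too. Down 41 mm, grip, turn.

move_arm:
  series: "0.3 0.5 10 0 0 0; 0.3 0.5 20 0 0 0; 0.3 0.5 30 0 0 0; 0.3 0.5 38 0 0 0; 0.3 0.5 41 0 0 0; 0.3 0.5 41.5 0 0 0; 0.3 0.5 41.5 0 0 0"

```text
time: 25.83
position: [0.4903, 0.0251, 0.1441]
tool_rot: [0.396, 0.918, -0.0, -0.0]
ft_force: [-1.0, -0.2, -1.3]
grip_width: 0.0306
grip_force: 0.0
```

move_arm:
  series: "0 0 0 0 0 0; 0 0 0 0 0 0; 0 0 0 0 0 0; 0 0 0 0 0 0; 0 0 0 0 0 0; 0 0 0 0 0 0"
  jaw: 0

```text
time: 26.33
position: [0.4903, 0.025, 0.1445]
tool_rot: [0.395, 0.918, -0.0, 0.0]
ft_force: [-1.9, -0.8, 1.9]
grip_width: 0.0091
grip_force: 40.0
```

```bash
python3 s.py d
```

```text
t 26.33 tcp [490.3  25.  144.5] phi 133.4 tilt [ 0.0001 -0.0004] q [-10.1  29.1 106.6  -0.   44.3 -53.5]
to d tool xyz mm [ 0.2 -0.1 -0. ] w 0.0091 F [-1.9 -0.8  1.9] M [-0.156  0.082 -0.012]
```

move_arm:
  series: "0 0 0.1 0 0 5; 0 0 0.25 0 0 11; 0 0 0.4 0 0 18; 0 0 0.55 0 0 25; 0 0 0.7 0 0 32; 0 0 0.85 0 0 39; 0 0 1 0 0 46; 0 0 1.2 0 0 53"

```text
time: 27.0
position: [0.4905, 0.025, 0.1433]
tool_rot: [0.766, 0.643, 0.0, 0.0]
ft_force: [-1.1, -1.5, 1.4]
grip_width: 0.0097
grip_force: 39.9
```

```bash
python3 s.py d
```

```text
t 27.0 tcp [490.5  25.  143.3] phi 80.1 tilt [ 0.0005 -0.0005] q [-10.1  29.2 106.6  -0.   44.1  -0.2]
to d tool xyz mm [-0.1 -0.4 -0. ] w 0.0097 F [-1.1 -1.5  1.4] M [-0.158  0.19   0.18 ]
```

move_arm:
  series: "0 0 0.15 0 0 7; 0 0 0.3 0 0 14; 0 0 0.45 0 0 21; 0 0 0.6 0 0 28; 0 0 0.8 0 0 35; 0 0 0.9 0 0 40"

```text
time: 27.5
position: [0.4906, 0.0249, 0.1424]
tool_rot: [0.939, 0.343, 0.0, 0.0]
ft_force: [-0.5, -1.9, 2.6]
grip_width: 0.0094
grip_force: 39.9
```

```bash
python3 s.py d
```

```text
t 27.5 tcp [490.6  24.9 142.4] phi 40.1 tilt [ 0.0008 -0.0007] q [-10.1  29.3 106.6  -0.   44.   39.8]
to d tool xyz mm [-0.3 -0.4 -0. ] w 0.0094 F [-0.5 -1.9  2.6] M [-0.203  0.141  0.153]
```

move_arm:
  series: "0 0 0.1 0 0 4; 0 0 0.2 0 0 8; 0 0 0.3 0 0 12"

```text
time: 27.75
position: [0.4906, 0.0249, 0.1422]
tool_rot: [0.97, 0.244, 0.0, 0.0]
ft_force: [-1.9, -1.4, 1.9]
grip_width: 0.0098
grip_force: 39.9
```

```bash
python3 s.py d|tail -1
```

```text
to d tool xyz mm [-0.4 -0.4 -0. ] w 0.0098 F [-1.9 -1.4  1.9] M [-0.247  0.167  0.11 ]
```

move_arm:
  series: "0 0 0.1 0 0 4; 0 0 0.2 0 0 8"

```text
time: 27.92
position: [0.4906, 0.0249, 0.142]
tool_rot: [0.984, 0.176, 0.0, 0.0]
ft_force: [-0.7, -1.2, 2.1]
grip_width: 0.0097
grip_force: 39.9
```

```bash
python3 s.py d|tail -1
```

```text
to d tool xyz mm [-0.5 -0.3 -0. ] w 0.0097 F [-0.7 -1.2  2.1] M [-0.262  0.197  0.15 ]
```

move_arm:
  series: "0 0 0.1 0 0 4; 0 0 0.2 0 0 8"

```text
time: 28.08
position: [0.4906, 0.0248, 0.1418]
tool_rot: [0.994, 0.107, 0.0, 0.0]
ft_force: [-0.5, -1.7, 3.3]
grip_width: 0.0099
grip_force: 39.9
```

```bash
python3 s.py d|tail -1
```

```text
to d tool xyz mm [-0.5 -0.3 -0. ] w 0.0099 F [-0.5 -1.7  3.3] M [-0.201  0.276  0.209]
```

121°, 0.209 — smaller steps until clear.

move_arm:
  series: "0 0 0.1 0 0 4"

```text
time: 28.17
position: [0.4907, 0.0248, 0.1417]
tool_rot: [0.997, 0.072, 0.0, 0.0]
ft_force: [-0.6, -1.3, 2.7]
grip_width: 0.0098
grip_force: 39.9
```

```bash
python3 s.py d|tail -1
```

```text
to d tool xyz mm [-0.5 -0.3 -0. ] w 0.0098 F [-0.6 -1.3  2.7] M [-0.247  0.249  0.124]
```

move_arm:
  series: "0 0 0.1 0 0 4"

```text
time: 28.25
position: [0.4906, 0.0248, 0.1416]
tool_rot: [0.999, 0.037, 0.0, 0.0]
ft_force: [-0.7, -2.3, 2.9]
grip_width: 0.0099
grip_force: 39.9
```

```bash
python3 s.py d|tail -1
```

```text
to d tool xyz mm [-0.5 -0.3 -0. ] w 0.0099 F [-0.7 -2.3  2.9] M [-0.261  0.223  0.092]
```

move_arm:
  series: "0 0 0.1 0 0 4"

```text
time: 28.33
position: [0.4907, 0.0248, 0.1416]
tool_rot: [1.0, 0.002, 0.0, 0.0]
ft_force: [-0.6, -1.8, 3.0]
grip_width: 0.0097
grip_force: 39.9
```

```bash
python3 s.py d|tail -1
```

```text
to d tool xyz mm [-0.6 -0.2 -0. ] w 0.0097 F [-0.6 -1.8  3. ] M [-0.21   0.289  0.14 ]
```

133°.

move_arm:
  series: "0 0 0.1 0 0 4; 0 0 0.2 0 0 8"

```text
time: 28.5
position: [0.4907, 0.0248, 0.1414]
tool_rot: [0.998, -0.067, 0.0, 0.0]
ft_force: [-1.2, -1.1, 3.7]
grip_width: 0.0096
grip_force: 39.9
```

```bash
python3 s.py d|tail -1
```

```text
to d tool xyz mm [-0.6 -0.2 -0. ] w 0.0096 F [-1.2 -1.1  3.7] M [-0.245  0.342  0.144]
```

move_arm:
  series: "0 0 0.1 0 0 4; 0 0 0.2 0 0 8"

```text
time: 28.67
position: [0.4906, 0.0247, 0.1413]
tool_rot: [0.991, -0.137, 0.001, 0.0]
ft_force: [0.1, -1.4, 4.9]
grip_width: 0.0098
grip_force: 39.9
```

```bash
python3 s.py d|tail -1
```

```text
to d tool xyz mm [-0.6 -0.1 -0. ] w 0.0098 F [ 0.1 -1.4  4.9] M [-0.199  0.32   0.243]
```

move_arm:
  series: "0 0 0.1 0 0 4"

```text
time: 28.75
position: [0.4906, 0.0247, 0.1413]
tool_rot: [0.985, -0.171, 0.001, 0.001]
ft_force: [-2.0, -2.1, 5.5]
grip_width: 0.0097
grip_force: 40.0
```

```bash
python3 s.py d|tail -1
```

```text
to d tool xyz mm [-0.6 -0.1 -0. ] w 0.0097 F [-2.  -2.1  5.5] M [-0.222  0.355  0.273]
```

153°: landed, climbing.

move_arm:
  series: "0 0 0 0 0 3"

```text
time: 28.83
position: [0.4906, 0.0247, 0.1412]
tool_rot: [0.98, -0.197, 0.001, 0.001]
ft_force: [-0.2, -1.3, 4.2]
grip_width: 0.0097
grip_force: 40.0
```

```bash
python3 s.py d|tail -1
```

```text
to d tool xyz mm [-0.6 -0.1 -0. ] w 0.0097 F [-0.2 -1.3  4.2] M [-0.213  0.319  0.315]
```

move_arm:
  series: "0 0 0 0 0 2"

```text
time: 28.92
position: [0.4906, 0.0247, 0.1412]
tool_rot: [0.977, -0.213, 0.001, 0.001]
ft_force: [-0.5, -2.3, 4.1]
grip_width: 0.0096
grip_force: 40.0
```

```bash
python3 s.py d|tail -1
```

```text
to d tool xyz mm [-0.6 -0.1 -0. ] w 0.0096 F [-0.5 -2.3  4.1] M [-0.263  0.28   0.338]
```

Release d, then re-check c (the first one, tightened with the cover tilted).

move_arm:
  series: "0 0 0 0 0 0; 0 0 0 0 0 0; 0 0 0 0 0 0; 0 0 -12 0 0 0; 0 0 -24 0 0 0; 0 0 -36 0 0 0; 0 0 -46 0 0 0; 0 0 -46 0 0 0"
  jaw: 0.35

```text
time: 29.58
position: [0.4915, 0.0251, 0.1881]
tool_rot: [0.977, -0.213, 0.002, -0.0]
ft_force: [0.5, 0.1, 0.6]
grip_width: 0.0303
grip_force: 0.0
```

move_arm:
  series: "14 -11 0 0 0 2.6; 28 -22 0 0 0 2.6; 42 -33 0 0 0 2.6; 56 -44 0 0 0 2.6; 70 -55 0 0 0 2.6; 84.2 -65.5 0 0 0 2.6; 84.2 -65.5 0 0 0 2.6; 84.2 -65.5 0 0 0 2.6"

```text
time: 30.25
position: [0.5939, 0.0499, 0.1855]
tool_rot: [0.972, -0.235, -0.001, 0.0]
ft_force: [-0.2, 0.2, -0.3]
grip_width: 0.0299
grip_force: 0.0
```

```bash
python3 s.py c
```

```text
t 30.25 tcp [593.9  49.9 185.5] phi -27.2 tilt [-0.0018  0.0002] q [ -5.9  32.2  89.6   0.   58.4 111.2]
to c tool xyz mm [ 1.5  0.6 -0. ] w 0.0299 F [-0.2  0.2 -0.3] M [ 0.021  0.198 -0.014]
```

move_arm:
  series: "1 0.4 12 0 0 0; 1 0.4 24 0 0 0; 1 0.4 36 0 0 0; 1 0.4 43 0 0 0; 1 0.4 45 0 0 0; 1 0.4 45 0 0 0; 1 0.4 45 0 0 0"

```text
time: 30.83
position: [0.5947, 0.0487, 0.1416]
tool_rot: [0.972, -0.235, -0.0, 0.0]
ft_force: [-0.0, 0.4, -0.2]
grip_width: 0.0307
grip_force: 0.0
```

move_arm:
  series: "0 0 0 0 0 0; 0 0 0 0 0 0; 0 0 0 0 0 0; 0 0 0 0 0 0; 0 0 0 0 0 0; 0 0 0 0 0 0"
  jaw: 0

```text
time: 31.33
position: [0.5952, 0.049, 0.142]
tool_rot: [0.972, -0.235, 0.0, -0.0]
ft_force: [-0.0, 0.3, 2.2]
grip_width: 0.0094
grip_force: 40.0
```

```bash
python3 s.py c
```

```text
t 31.33 tcp [595.2  49.  142. ] phi -27.2 tilt [0.0009 0.    ] q [ -6.   35.6  91.4   0.   53.  111.2]
to c tool xyz mm [ 0.   0.4 -0. ] w 0.0094 F [-0.   0.3  2.2] M [0.185 0.107 0.1  ]
```

move_arm:
  series: "0 0 0 0 0 1.5"

```text
time: 31.42
position: [0.5952, 0.049, 0.142]
tool_rot: [0.969, -0.248, 0.001, -0.0]
ft_force: [-0.5, 1.2, 1.2]
grip_width: 0.0095
grip_force: 40.0
```

```bash
python3 s.py c
```

```text
t 31.42 tcp [595.2  49.  142. ] phi -28.7 tilt [ 0.001  -0.0001] q [ -6.   35.6  91.4   0.   53.  112.7]
to c tool xyz mm [ 0.   0.4 -0. ] w 0.0095 F [-0.5  1.2  1.2] M [0.246 0.132 0.325]
```

move_arm:
  series: "0 0 0 0 0 1"

```text
time: 31.5
position: [0.5952, 0.049, 0.142]
tool_rot: [0.967, -0.256, 0.0, -0.0]
ft_force: [0.0, 1.9, 1.4]
grip_width: 0.0096
grip_force: 40.0
```

```bash
python3 s.py c
```

```text
t 31.5 tcp [595.2  49.  142. ] phi -29.7 tilt [ 0.001  -0.0001] q [ -6.   35.6  91.4  -0.   53.  113.7]
to c tool xyz mm [ 0.   0.4 -0. ] w 0.0096 F [0.  1.9 1.4] M [0.257 0.11  0.313]
```

c still holds at about 0.32 Nm. Let go, retreat, hand in.

move_arm:
  series: "0 0 0 0 0 0; 0 0 0 0 0 0; 0 0 0 0 0 0; 0 0 -12 0 0 0; 0 0 -30 0 0 0; 0 0 -50 0 0 0; 0 0 -70 0 0 0; 0 0 -70 0 0 0"
  jaw: 0.35

```text
time: 32.17
position: [0.5973, 0.0485, 0.2154]
tool_rot: [0.967, -0.256, 0.004, -0.001]
ft_force: [0.6, -0.6, -0.5]
grip_width: 0.0303
grip_force: 0.0
```

```bash
python3 s.py c; python3 -c "
from rig import robot
print(robot.hand_in())"
```

```text
t 32.17 tcp [597.3  48.5 215.4] phi -29.7 tilt [ 0.0078 -0.0009] q [ -6.   30.   87.9  -0.   61.6 113.7]
to c tool xyz mm [-2.   1.1 -0. ] w 0.0303 F [ 0.6 -0.6 -0.5] M [ 0.091  0.089 -0.037]
the job is handed in; nothing more can be done
None
```

All four nuts are tightened in cross order (c, a, b, d) to about 0.31–0.34 Nm measured at the wrist, the gripper is clear, and the job was handed in at 32 s; the hand-in gave no verdict, and only c was re-checked afterwards (about 0.32 Nm).

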